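# Clip cross-locking tweezers over a blank and its silver strip

## Task

Squeeze the red grips of the self-closing tweezers to open the jaws, lift them out of the wooden tool block and lower them over the copper blank and the loose silver strip, at the strip's middle, one jaw on each side. Keeping the jaws open, press down gently until the collar bears firmly on the blank's top edge, then let go so that they stay clipped there upright and fully home, pinching the strip flat against the blank. Touch the work only with the tweezers, never hard, and leave hammer, ring and punch alone.

Things in the scene. Friction and masses are not known exactly. Their poses are not given: they have to be found in the camera images.
- tweezers: Upright cross-locking tweezers, 111 mm tall, about 100 g, standing jaws down in the tool block. Origin: the throat, middle of the underside of the dark steel collar (40 mm along x, 42 along y, 10 high). z points up to the tail (top at z = 77 mm); the jaws open and the grips are squeezed along y. Symmetrical under a half turn about z.
- grips (a point): Midway between the two red grips of the tweezers, 40 mm above the throat. Grips: 22 mm wide (x), 40 mm tall, 5 mm thick, 44 mm across their outer faces when the jaws are shut, 26 mm when squeezed to the stop (18 mm jaw gap, the arms cross). Spring: 4.5 N when shut, 8 N with the work in the jaws, 12.6 N at the stop.
- jaw_tips (a point): Point between the lower ends of the tweezers' two flat steel jaws, 34 mm below the throat. Each jaw is 12 mm wide (x) and 4 mm thick; inner faces meet at y = 0 when shut.
- jaw_a (a joint): How far the jaw on the +y side of the tweezers stands open from the middle plane, in m: 0 shut, 0.009 at the stop (grips fully squeezed).
- jaw_b (a joint): The same for the jaw on the -y side.
- foot (a joint): Brass telltale foot in the tweezers' throat, two small pads at x = +-11 mm that stick 4 mm out under the collar on a light spring (under 1 N). Value: how far it is pushed in, in m: 0 hanging out, 0.004 flush, when the collar itself bears.
- block: Fixed dark wooden tool block, 90 mm along x, 110 along y, 55 high; origin: centre of its underside. A slot in its top, 32 mm (x) by 32 mm (y), 45 mm deep, takes the tweezers' jaws; the collar rests on the top. Six steel punches stand 26 mm out of it at y = -40 and +40 mm (x = -30, 0, 30 mm).
- jig: Fixed pale wooden jig, 100 mm along x, 70 along y, 24 high; origin: centre of its underside. In it a copper blank, 56 mm wide (x), y = -4 to 0 mm. Blanks differ: its top edge is somewhere between z = 60 and 78 mm, not measured, found by feel; it yields about 0.17 mm per N, being sprung. Along its +y face a slot, y = 0 to 8 mm, floor z = 6 mm, holds the strip's foot.
- strip: Loose flat silver strip, 30 mm wide (x), 4 mm thick (y), 50 mm tall, about 50 g, upright in the jig's slot on the +y side of the blank, 1 to 3 mm from it, up to 10 mm off the middle along x. Origin: centre of its foot; its top edge is 4 to 22 mm below the blank's. Pinched together they are 8 mm thick, their middle at jig y = 0.
- hammer: Bystander: small hammer, 240 mm long, lying on the bench. Leave alone.
- ring: Bystander: silver ring, 22 mm across, 6 mm high, lying on the bench. Leave alone.
- punch: Bystander: square steel punch, 86 mm long, 9 mm thick, lying on the bench. Leave alone.
Things that resemble listed ones, but are neither listed nor needed, are in the scene too. Of the things like the tweezers, leave any that is green; of the rest the larger one is meant. Of the things that look like the jig, the smaller one is meant.

How it is judged:
By the outcome, as a careful person would: the job done as asked, in the order asked, and still so for the second after the job is handed in, with the robot touching nothing.
It also fails if it takes over 45 s, if anything falls off the work surface, if the arm or the gripper's body presses on something with over 40 N, if the wrist force passes 120 N, or if a joint passes its speed limit or range.

## Robot

A 6-joint arm with a two-finger parallel gripper is mounted at the origin on the work surface. World frame = base frame: x ahead of the robot, y to its left, z up, the work surface at z = 0. Lengths are in m, angles in rad, forces in N, time in s.
With the tool pointing down it reaches from about 0.35 to 0.975 m from the base axis. Payload 17.4 kg.
Tool frame: the origin (TCP) lies midway between the tips of the shut fingers; the grasp point (between the pads) lies 19 mm behind it; z points along the fingers, y is the line along which they close (so a half turn about z gives the same grasp; the last joint's range is limited). The gripper opens to 85 mm and grips with 20 to 120 N. Pads are 22 mm wide; open, the fingers measure 114 mm over their backs; the gripper's body (76 mm by 85 mm) begins 54 mm behind the grasp point. The pads swing forward as they close: fully open they stand 13 mm farther back than shut.
Start: joints at [1.309, 0.116, 1.442, -0, 1.584, -0.038], TCP at [0.15, 0.658, 0.231] pointing down, gripper open.
Joint ranges: [-2.83, 2.83], [-0.83, 2.19], [0.07, 2.5], [-1.14, 4.28], [0.01, 3], [-2.97, 2.97]. Speed limits (rad/s): [1.89, 1.89, 2.22, 3.14, 3.14, 3.14].

## Interface

Orientations are given as a rotation vector (axis times angle).
In Python, from rig import env, imaging, spotter gives the robot as it stands.
- The arm moves only by the tool servo_tool, never from a script. Its arguments are lists of equal length, an entry for each row: "xyz": the shift along the tool's x, y, z in m, a list of three; "turn": the turn, a rotation vector about the tool's x, y, z in rad, a list of three. A call has 1 to 5 rows; each row shifts and turns the commanded pose from where the row before left it, along the tool's axes as they then stand; what a row does not reach is not made up. A row lasts 1/8 s, in which the tool goes at most 62.5 mm and 10.7 degrees, less where a joint would pass 70% of its speed; a pose out of reach is approached as far as the arm can. A call with a gripper value outside its range is refused whole. "claw" is the closure, from 0 (fully open) to 1 (shut), set as the call begins (left out, the last holds). The fingers move at their own pace and stop on an object; "squeeze" is the grip in N (left out, the last holds). Time passes only in rows, so rows that do not move let the fingers close. It gives the time, the measured TCP pose, the force, the opening and the grip force at its end, in the units of the state.
- env.sense(): the state, without advancing time (a new reading comes with each control period).
- imaging.capture(name): name is "scene" or "top" or "wrist"; returns a dict with "frame" (400x640x3 uint8, red, green, blue), "depth" (400x640 float32, m along the optical axis (not along the pixel's ray), 0 where there is no reading), "fx", "fy", "cx", "cy" (pixels), "extrinsics" (4x4, takes a point from world to camera coordinates); the wrist camera has in their place "hand_eye" (4x4, takes a point from camera to tool coordinates, whose origin is the TCP and whose axes are the flange's). Camera axes: x right, y down, z forward; pixel columns grow to the right and rows downward; lengths in m; the calibration is good to about 2 mm. The wrist camera is an equidistant fisheye: a pixel r from the principal point sees the ray r / f radians off the axis. A picture is of the moment at which its call begins: read the wrist's pose just before it.
- env.job_done(): hands the job in; it is judged then, once.
Trained networks look in a picture, given as the dict that the camera call returned (one of the last four; its "shot" number tells which), for a name from the list of things; names that differ only in an ending like _2 or _b are one class to them, and where a whole thing is asked for, a point or a joint stands for the part that bears it (a point fixed in the world has none). Each returns a list of dicts, best first, with "confidence" (0 to 1); they miss things now and then, are a little off and sometimes report something else, mostly with a low value. They report only what shows in the picture. A call takes as long as a camera call. They do not tell look-alikes from the thing itself.
- spotter.boxes_of(target, picture): "centre" ([column, row] in pixels, amid what is visible of it).
The state is a dict: "time": time; "joints": joint angles; "joint_vel": joint speeds; "joint_torque": joint torques, N m; "ee_pos": TCP position; "eef_rot": TCP orientation; "ft_force": force on the tool from outside, world axes, zero at the start; "moment": the same for the moment, N m; "width": finger opening in m; "grasp_force": force on a finger pad.
Only numpy, scipy, OpenCV 4.12 (cv2) and the standard library are available. Lean on these libraries where they do the work, as an engineer would, in place of code of your own. Each camera call takes 0.05 s, during which the arm holds its last target. There are 200 camera calls.

## Working session

There is one attempt and no reset: what is moved stays moved. The work goes in short steps, Python scripts to look and compute and a tool call to move; the robot and the scene stay as the last step left them, time stands still between calls to the robot, and variables do not carry over. Pictures are saved under pics/ and viewed, at most 10 in all, crops included, and the job is handed in when it is done.

Besides the shell and the picture viewer there is one more tool, called after ">>>" as name(argument=value, ...) on one line, values as JSON. servo_tool: Moves the arm, as the interface text tells. Its arguments: {"type":"object","properties":{"xyz":{"type":"array"},"turn":{"type":"array"},"claw":{"type":"number"},"squeeze":{"type":"number"}},"required":["xyz","turn"]}

```bash
mkdir -p pics; cat > h.py <<'E'
import numpy as np,cv2
from scipy.spatial.transform import Rotation as R
from rig import env,imaging,spotter
def cap(n):
    s=env.sense(); p=imaging.capture(n); p['s']=s; return p
def save(p,f,crop=None,k=1):
    im=p['frame'][...,::-1]
    if crop: a,b,c,d=crop; im=im[b:d,a:c]
    cv2.imwrite('pics/'+f,cv2.resize(im,None,fx=k,fy=k,interpolation=cv2.INTER_CUBIC))
def world(p,u=None,v=None):
    d=p['depth'];vv,uu=np.mgrid[:400,:640]
    X=np.stack([(uu-p['cx'])/p['fx']*d,(vv-p['cy'])/p['fy']*d,d],-1)
    E=np.linalg.inv(p['extrinsics']); W=X@E[:3,:3].T+E[:3,3]; W[d==0]=np.nan
    return W if u is None else W[int(v),int(u)]
def proj(p,P):
    c=p['extrinsics'][:3,:3]@np.array(P)+p['extrinsics'][:3,3]; return [p['fx']*c[0]/c[2]+p['cx'],p['fy']*c[1]/c[2]+p['cy']]
E
python3 - <<'E'
from h import *
for n in('scene','top'):
    p=cap(n);save(p,n+'.png');print(n,p['fx'],p['extrinsics'].round(3).tolist())
    for t in('tweezers','jig','strip','block'):
        for b in spotter.boxes_of(t,p):
            print(t,np.round(b['centre']),round(b['confidence'],2),world(p,*b['centre']).round(3))
s=env.sense();print(s['time'],s['ee_pos'],s['eef_rot'],s['width'])
E
```

```text
scene 389.47726284620416 [[-0.872, 0.49, 0.012, 0.502], [0.334, 0.612, -0.717, -0.123], [-0.358, -0.621, -0.697, 0.983], [0.0, 0.0, 0.0, 1.0]]
tweezers [300. 148.] 0.97 [ 0.554 -0.162  0.104]
tweezers [258. 190.] 0.8 [ 0.662 -0.149  0.043]
tweezers [352. 144.] 0.7 [ 0.414 -0.176  0.057]
jig [370. 310.] 0.59 [0.603 0.187 0.022]
jig [464. 265.] 0.56 [0.412 0.197 0.031]
strip [372. 301.] 0.81 [0.6   0.185 0.043]
block [301. 173.] 0.85 [ 0.568 -0.132  0.064]
top 447.32272284395555 [[-0.023, -1.0, -0.011, 0.017], [-0.998, 0.023, -0.06, 0.585], [0.061, 0.009, -0.998, 0.922], [0.0, 0.0, 0.0, 1.0]]
tweezers [414. 281.] 0.69 [ 0.417 -0.179  0.089]
tweezers [416. 214.] 0.64 [ 0.546 -0.195  0.063]
tweezers [395. 158.] 0.59 [ 0.664 -0.162  0.029]
jig [230. 198.] 0.79 [0.589 0.177 0.057]
jig [232. 292.] 0.63 [0.404 0.172 0.08 ]
block [398. 216.] 0.86 [ 0.543 -0.16   0.055]
0.5 [0.14983196 0.65814292 0.23125976] [ 3.50825912e-01  3.12193946e+00 -1.52596705e-04] 0.08538630140422103
```

View pics/scene.png

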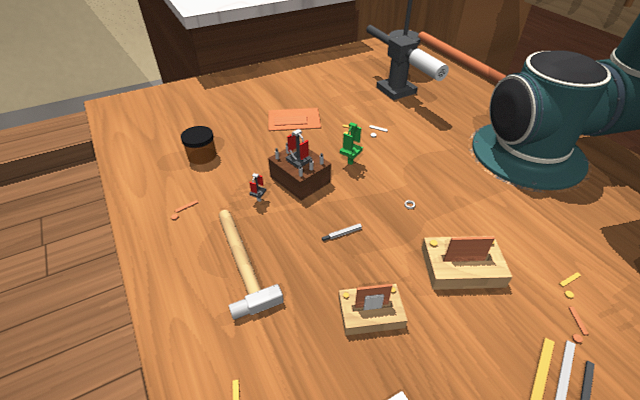

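View pics/top.png

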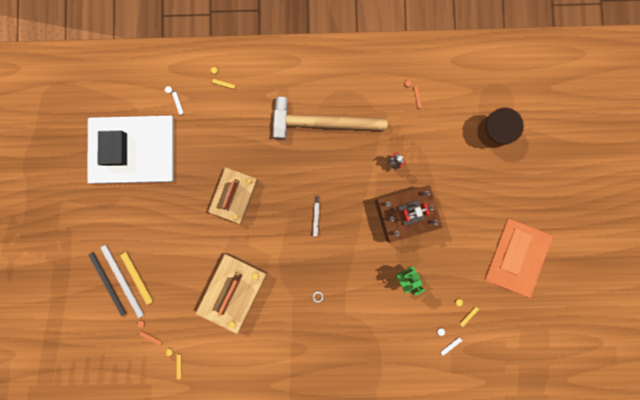

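Tweezers candidates in the scene picture are (300,148), large and red, in the block; (258,190), small and red; and (352,144), green. I take (300,148), because it is the larger of the non-green ones and stands in the block. Jig candidates are (370,310), smaller and holding the silver strip, and (464,265), larger. I take (370,310). I'll confirm both in one crop and measure their poses.

```bash
python3 - <<'E'
from h import *
p=cap('top');W=world(p)
def rect(c,r,z0,z1):
    m=(np.hypot(W[...,0]-c[0],W[...,1]-c[1])<r)&(W[...,2]>z0)&(W[...,2]<z1)
    q=W[m][:,:2].astype(np.float32);print(len(q),cv2.minAreaRect(q*1000),np.median(W[m],0).round(4))
print('block');rect((.545,-.165),.085,.05,.06)
print('jig');rect((.59,.18),.075,.02,.028)
print('copper');rect((.59,.18),.06,.055,.085)
print('twz top');rect((.545,-.165),.06,.095,.14)
print('bench',np.nanmedian(W[300:320,250:300,2]))
s=cap('scene')
a=s['frame'][120:220,230:380,::-1];b=s['frame'][270:345,320:432,::-1]
b=cv2.resize(b,(450,300),interpolation=2);a=cv2.resize(a,(450,300),interpolation=2)
cv2.imwrite('pics/c1.png',np.vstack([a,b]))
E
```

```text
block
1833 ((548.0277099609375, -184.6459503173828), (90.12794494628906, 110.47801208496094), 14.415322303771973) [ 0.545  -0.1789  0.0552]
jig
1341 ((595.0520629882812, 178.54678344726562), (71.1807632446289, 99.67529296875), 68.57360076904297) [0.5941 0.1768 0.0241]
copper
122 ((595.0698852539062, 179.1641387939453), (10.369203567504883, 55.09143829345703), 67.62281799316406) [0.5939 0.1774 0.0722]
twz top
189 ((549.4360961914062, -184.89349365234375), (21.697416305541992, 44.69905090332031), 16.096351623535156) [ 0.5488 -0.1839  0.1169]
bench 0.00020797263517619013
```

View pics/c1.png

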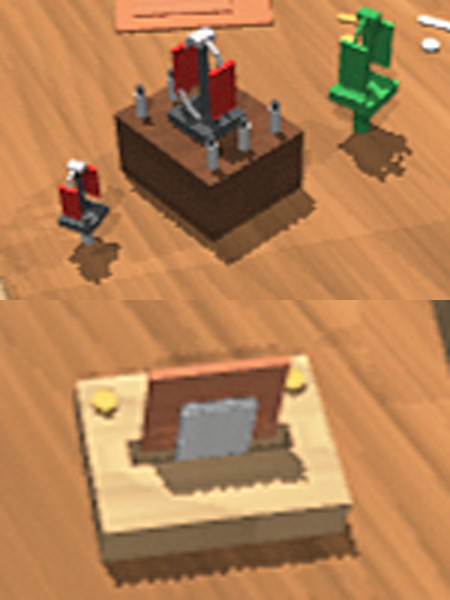

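The crop confirms it: the large red tweezers stand in the wooden block, and the small jig holds the silver strip on the side facing the scene camera. So jig +y points to about 68.6°. Next I'll write a planner helper that prints round-number rows.

```bash
cat >> h.py <<'E'
def plan(xyz,yaw,n=None):
    "rows to reach TCP xyz with tool y at yaw (deg), tool down, shortest tool turn unless n given"
    s=env.sense();Rm=R.from_rotvec(s['eef_rot']);p=np.array(s['ee_pos'])
    y=np.deg2rad(yaw);Y=np.array([np.cos(y),np.sin(y),0]);Z=np.array([0,0,-1.]);X=np.cross(Y,Z)
    T=R.from_matrix(np.stack([X,Y,Z],1));rv=(Rm.inv()*T).as_rotvec()
    d=np.array(xyz)-p
    n=n or int(max(np.ceil(np.linalg.norm(d)/.06),np.ceil(np.linalg.norm(rv)/.18),1))
    print('n',n,'turn/row',(rv/n).round(4))
    for i in range(n):
        print((Rm.inv().apply(d/n)).round(4).tolist());Rm=Rm*R.from_rotvec(rv/n)
E
python3 - <<'E'
from h import *
plan((.549,-.185,.25),-75.2)
E
```

```text
n 16 turn/row [-0.      0.      0.1662]
[-0.036, -0.0458, -0.0012]
[-0.0431, -0.0393, -0.0012]
[-0.049, -0.0316, -0.0012]
[-0.0536, -0.023, -0.0012]
[-0.0566, -0.0139, -0.0012]
[-0.0581, -0.0043, -0.0012]
[-0.0581, 0.0054, -0.0012]
[-0.0564, 0.0149, -0.0012]
[-0.0531, 0.024, -0.0012]
[-0.0484, 0.0325, -0.0012]
[-0.0424, 0.0401, -0.0012]
[-0.0352, 0.0465, -0.0012]
[-0.027, 0.0517, -0.0012]
[-0.0181, 0.0554, -0.0012]
[-0.0086, 0.0577, -0.0012]
[0.001, 0.0583, -0.0012]
```

>>> servo_tool(xyz=[[-0.036,-0.046,-0.001],[-0.043,-0.039,-0.001],[-0.049,-0.032,-0.001],[-0.054,-0.023,-0.001],[-0.057,-0.014,-0.001]], turn=[[0,0,0.166],[0,0,0.166],[0,0,0.166],[0,0,0.166],[0,0,0.166]])

```text
time: 1.23
ee_pos: [0.2753, 0.3922, 0.2365]
eef_rot: [1.587, 2.711, 0.001]
ft_force: [0.7, 0.3, 0.6]
width: 0.0852
grasp_force: 0.0
```

>>> servo_tool(xyz=[[-0.058,-0.004,-0.001],[-0.058,0.005,-0.001],[-0.056,0.015,-0.001],[-0.053,0.024,-0.001],[-0.048,0.033,-0.001]], turn=[[0,0,0.166],[0,0,0.166],[0,0,0.166],[0,0,0.166],[0,0,0.166]])

```text
time: 1.85
ee_pos: [0.4007, 0.1298, 0.2417]
eef_rot: [2.545, 1.841, 0.002]
ft_force: [1.0, 1.0, 0.4]
width: 0.0855
grasp_force: 0.0
```

>>> servo_tool(xyz=[[-0.042,0.04,-0.001],[-0.035,0.047,-0.001],[-0.027,0.052,-0.001],[-0.018,0.055,-0.001],[-0.009,0.058,-0.001]], turn=[[0,0,0.166],[0,0,0.166],[0,0,0.166],[0,0,0.166],[0,0,0.166]])

```text
time: 2.48
ee_pos: [0.5267, -0.1337, 0.2466]
eef_rot: [3.072, 0.658, 0.001]
ft_force: [0.6, 1.3, 0.2]
width: 0.0855
grasp_force: 0.0
```

```bash
python3 - <<'E'
from h import *
plan((.549,-.185,.25),-75.2)
E
```

```text
n 1 turn/row [ 0.0003 -0.0006  0.1636]
[-0.0007, 0.056, -0.0034]
```

>>> servo_tool(xyz=[[-0.001,0.056,-0.003],[0,0,0],[0,0,0]], turn=[[0,0,0.164],[0,0,0],[0,0,0]])

```text
time: 2.85
ee_pos: [0.5483, -0.1827, 0.2491]
eef_rot: [-3.114, -0.414, 0.001]
ft_force: [0.4, 0.4, -1.1]
width: 0.0856
grasp_force: 0.0
```

```bash
cat >> h.py <<'E'
def wworld(p):
    d=p['depth'];vv,uu=np.mgrid[:400,:640];a=(uu-p['cx'])/p['fx'];b=(vv-p['cy'])/p['fy']
    r=np.hypot(a,b)+1e-9;t=np.tan(np.minimum(r,1.5))/r
    C=np.stack([a*t*d,b*t*d,d],-1);H=p['hand_eye'];C=C@H[:3,:3].T+H[:3,3]
    W=R.from_rotvec(p['s']['eef_rot']).apply(C.reshape(-1,3)).reshape(C.shape)+p['s']['ee_pos'];W[d==0]=np.nan
    return W
E
python3 - <<'E'
from h import *
p=cap('wrist');save(p,'w1.png');W=wworld(p)
print(p['s']['ee_pos'],p['s']['eef_rot'],p['fx'],p['hand_eye'].round(3).tolist())
def rect(n,c,r,z0,z1,W=W,col=None):
    m=(np.hypot(W[...,0]-c[0],W[...,1]-c[1])<r)&(W[...,2]>z0)&(W[...,2]<z1)
    if col is not None:m&=col
    q=W[m][:,:2].astype(np.float32);print(n,len(q),[np.round(x,1) for x in cv2.minAreaRect(q*1000)] if len(q) else 0)
f=p['frame'].astype(int);red=(f[...,0]>100)&(f[...,1]<60)&(f[...,2]<60)
rect('block',(.548,-.185),.08,.048,.06);rect('twz',(.548,-.185),.045,.09,.14);rect('red',(.548,-.185),.045,.1,.14,W,red);rect('collar',(.548,-.185),.033,.06,.07)
rect('tail',(.548,-.185),.035,.124,.14)
t=cap('top');V=world(t);f=t['frame'].astype(int);red=(f[...,0]>100)&(f[...,1]<60)&(f[...,2]<60)
rect('red top',(.548,-.185),.045,.1,.14,V,red);rect('tail top',(.548,-.185),.035,.124,.14,V)
for b in spotter.boxes_of('grips',p)[:3]: print(b)
E
```

```text
[ 0.54832863 -0.18272866  0.24908725] [-3.11368981e+00 -4.14461246e-01  6.61551143e-04] 309.70691628693146 [[0.001, -0.961, -0.277, 0.07], [1.0, 0.001, -0.001, 0.0], [0.001, -0.277, 0.961, -0.143], [0.0, 0.0, 0.0, 1.0]]
block 5652 [array([ 547.7, -184.5]), array([ 91.2, 111.1]), np.float64(14.4)]
twz 700 [array([ 549.3, -184.5]), array([22.5, 43.2]), np.float64(15.8)]
red 90 [array([ 549. , -184.4]), array([21.5, 42.7]), np.float64(15.7)]
collar 892 [array([ 548.9, -183.6]), array([38.9, 40.8]), np.float64(15.8)]
tail 340 [array([ 548.9, -184.6]), array([19. , 25.6]), np.float64(51.6)]
red top 3 [array([ 552.7, -162. ]), array([2.4, 0.2]), np.float64(82.6)]
tail top 7 [array([ 547.2, -177.8]), array([4.9, 1.9]), np.float64(86.8)]
{'centre': [325.3, 181.5], 'confidence': 0.96}
{'centre': [294.2, 280.2], 'confidence': 0.85}
{'centre': [332.5, 77.1], 'confidence': 0.78}
```

View pics/w1.png

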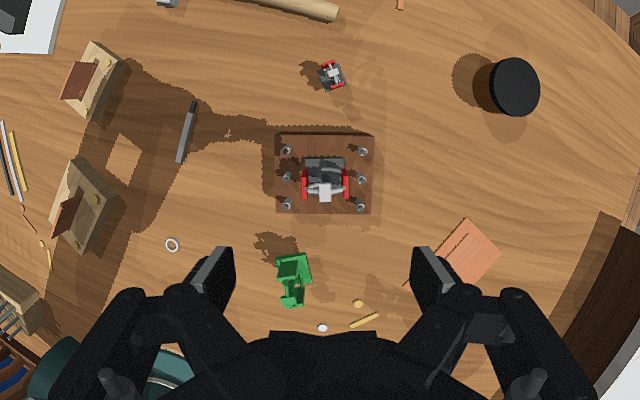

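The wrist view shows the large red tweezers at (325,181) in the block, with the green one at (293,275) clear of the finger path. The tweezers are at (0.549, -0.184), with y at 105.7°. Descending now.

```bash
python3 - <<'E'
from h import *
plan((.549,-.1845,.083),-74.3,4)
E
```

```text
n 4 turn/row [ 0.0001 -0.0001 -0.0021]
[-0.0, 0.0006, 0.0417]
[-0.0, 0.0006, 0.0417]
[-0.0, 0.0007, 0.0417]
[-0.0, 0.0007, 0.0417]
```

>>> servo_tool(xyz=[[0,0.0025,0.042],[0,0,0.042],[0,0,0.042],[0,0,0.04],[0,0,0]], turn=[[0,0,-0.008],[0,0,0],[0,0,0],[0,0,0],[0,0,0]])

```text
time: 3.62
ee_pos: [0.5477, -0.1841, 0.081]
eef_rot: [-3.11, -0.428, 0.006]
ft_force: [0.1, -0.3, 1.0]
width: 0.0853
grasp_force: 0.0
```

```bash
python3 - <<'E'
from h import *
p=cap('scene');save(p,'s2.png',(220,80,380,200),4);s=p['s'];print(s['ee_pos'],s['eef_rot'],s['ft_force'])
E
```

```text
[ 0.54774187 -0.18407     0.08103162] [-3.11021408 -0.42758377  0.00593119] [ 0.13446163 -0.33237854  1.02294648]
```

View pics/s2.png

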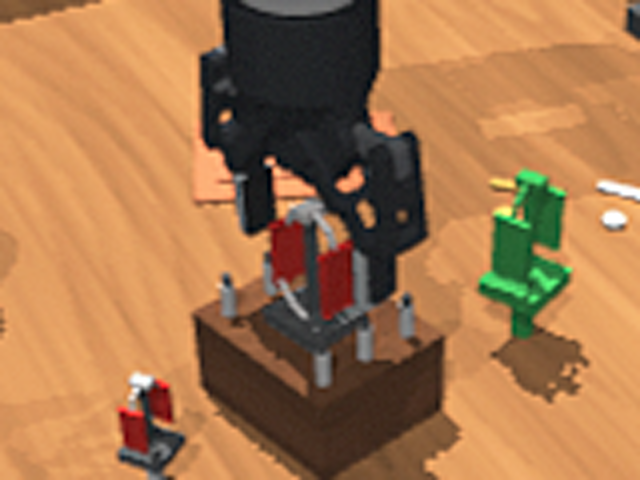

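The fingers straddle the grips (columns 270-350) and the tips sit just above the punches. I'll raise 2.5 mm, trim, and close in steps.

>>> servo_tool(xyz=[[0.001,0.001,-0.003],[0,0,0]], turn=[[0,0,0],[0,0,0]])

```text
time: 3.92
ee_pos: [0.5514, -0.1863, 0.0886]
eef_rot: [3.111, 0.426, 0.004]
ft_force: [-0.4, -0.7, 0.3]
width: 0.0854
grasp_force: 0.0
```

>>> servo_tool(xyz=[[0,0,0],[0,0,0],[0,0,0],[0,0,0]], turn=[[0,0,0],[0,0,0],[0,0,0],[0,0,0]], claw=0.45, squeeze=30)

```text
time: 4.42
ee_pos: [0.5504, -0.1861, 0.0863]
eef_rot: [-3.113, -0.426, 0.0]
ft_force: [-0.9, 0.8, 1.0]
width: 0.0469
grasp_force: 0.4
```

>>> servo_tool(xyz=[[-0.001,-0.002,0.001],[0,0,0],[0,0,0]], turn=[[0,0,0],[0,0,0],[0,0,0]])

```text
time: 4.8
ee_pos: [0.5489, -0.1844, 0.0853]
eef_rot: [3.113, 0.426, -0.0]
ft_force: [-0.1, 0.3, 0.2]
width: 0.0466
grasp_force: 0.0
```

>>> servo_tool(xyz=[[0,0,0],[0,0,0],[0,0,0],[0,0,0],[0,0,0]], turn=[[0,0,0],[0,0,0],[0,0,0],[0,0,0],[0,0,0]], claw=1, squeeze=30)

```text
time: 5.42
ee_pos: [0.5493, -0.1845, 0.087]
eef_rot: [3.112, 0.426, 0.002]
ft_force: [-6.4, 1.6, 15.5]
width: 0.0235
grasp_force: 30.2
```

>>> servo_tool(xyz=[[0,0,-0.003],[0,0,-0.015],[0,0,-0.03],[0,0,-0.04],[0,0,0]], turn=[[0,0,0],[0,0,0],[0,0,0],[0,0,0],[0,0,0]])

```text
time: 6.05
ee_pos: [0.5501, -0.1849, 0.1775]
eef_rot: [3.11, 0.425, 0.007]
ft_force: [0.2, 0.5, -1.5]
width: 0.0232
grasp_force: 29.8
```

```bash
python3 - <<'E'
from h import *
p=cap('scene');s=p['s'];print(s['time'],s['ee_pos'],s['eef_rot'],s['ft_force'],s['width'],s['moment'])
u,v=map(int,proj(p,s['ee_pos']));save(p,'s3.png',(u-80,v-60,u+80,v+60),4)
print(R.from_rotvec(s['eef_rot']).as_matrix().round(4).tolist())
plan((.595,.1785,.20),-111.4)
E
```

```text
6.05 [ 0.55005815 -0.18487351  0.17751362] [3.11002296 0.42526269 0.00748075] [ 0.16504303  0.47422055 -1.48697833] 0.02322792868642599 [-0.06167566 -0.04368136 -0.00672828]
[[0.9633, 0.2685, 0.0051], [0.2685, -0.9633, -0.002], [0.0044, 0.0032, -1.0]]
n 7 turn/row [ 0.0001 -0.0004  0.0922]
[0.0202, -0.0482, -0.0036]
[0.0157, -0.0499, -0.0036]
[0.011, -0.0511, -0.0036]
[0.0063, -0.0519, -0.0036]
[0.0015, -0.0523, -0.0036]
[-0.0034, -0.0522, -0.0036]
[-0.0081, -0.0516, -0.0036]
```

View pics/s3.png

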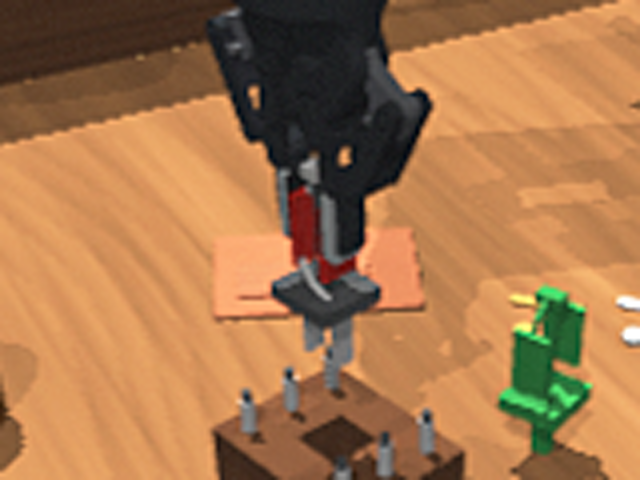

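Jaws are open and hanging clear below the collar, at (330,345). Before travelling I'll measure strip and blank from the fixed cameras while the view is unobstructed.

```bash
python3 - <<'E'
from h import *
a=np.deg2rad(-21.4);O=np.array([.595,.1785,0]);J=np.array([[np.cos(a),np.sin(a),0],[-np.sin(a),np.cos(a),0],[0,0,1]])
for n in('scene','top'):
    p=cap(n);W=(world(p)-O)@J.T;f=p['frame'].astype(int);sat=f.max(-1)-f.min(-1)
    near=(abs(W[...,0])<.045)&(abs(W[...,1])<.03)
    m=near&(W[...,2]>.03)&(W[...,2]<.09);P=lambda q:np.percentile(q,[1,5,50,95,99],axis=0).T.round(4).tolist()
    st=m&(sat<30);cu=m&(sat>50)
    for k,mm in(('strip',st),('cu',cu)):
        if mm.sum()>3: print(n,k,mm.sum(),*P(W[mm]),sep='\n  ')
    t=m&(W[...,2]>.066);print('top edge',t.sum(),[np.round(x,1) for x in cv2.minAreaRect(W[t][:,:2].astype(np.float32)*1000)])
    j=near&(abs(W[...,2]-.024)<.004);j=(abs(W[...,0])<.06)&(abs(W[...,1])<.045)&(abs(W[...,2]-.024)<.003);print('jig',j.sum(),[np.round(x,1) for x in cv2.minAreaRect(W[j][:,:2].astype(np.float32)*1000)])
    if n=='scene':
        q=W[st&(W[...,2]<.05)];print('strip face fit y=a x+b',np.polyfit(q[:,0],q[:,1],1))
E
```

```text
scene
  strip
  202
  [-0.0151, -0.0138, -0.0002, 0.0133, 0.0138]
  [0.0014, 0.0028, 0.0076, 0.0087, 0.009]
  [0.0304, 0.0317, 0.0469, 0.0558, 0.0561]
scene
  cu
  428
  [-0.0286, -0.0269, 0.0006, 0.0258, 0.0271]
  [-0.0016, -0.0007, 0.002, 0.0031, 0.0038]
  [0.0317, 0.0354, 0.0624, 0.0739, 0.0746]
top edge 169 [array([-0.9,  0.7]), array([ 5.7, 56.2]), np.float64(89.8)]
jig 1517 [array([-1.2,  2.5]), array([ 72.3, 100.6]), np.float64(89.6)]
strip face fit y=a x+b [-0.02688785  0.00767536]
top
  cu
  198
  [-0.0273, -0.0247, -0.0, 0.0255, 0.0275]
  [-0.0077, -0.0041, -0.0034, 0.0045, 0.006]
  [0.0303, 0.0318, 0.061, 0.0756, 0.0766]
top edge 84 [array([-0.2, -1.9]), array([55. ,  4.7]), np.float64(0.7)]
jig 1240 [array([-0. ,  0.5]), array([ 70.8, 100. ]), np.float64(90.0)]
```

>>> servo_tool(xyz=[[0.02,-0.048,-0.004],[0.016,-0.05,-0.004],[0.011,-0.051,-0.004],[0.006,-0.052,-0.004],[0.001,-0.052,-0.004]], turn=[[0,0,0.092],[0,0,0.092],[0,0,0.092],[0,0,0.092],[0,0,0.092]])

```text
time: 6.82
ee_pos: [0.5803, 0.0763, 0.1922]
eef_rot: [3.127, -0.3, -0.003]
ft_force: [-0.7, -0.6, -0.9]
width: 0.0235
grasp_force: 29.9
```

>>> servo_tool(xyz=[[-0.003,-0.052,0],[-0.008,-0.052,0],[0,0,0],[0,0,0]], turn=[[0,0,0.092],[0,0,0.092],[0,0,0],[0,0,0]])

```text
time: 7.32
ee_pos: [0.5939, 0.1782, 0.1922]
eef_rot: [3.087, -0.579, -0.002]
ft_force: [1.3, -0.2, -1.2]
width: 0.0234
grasp_force: 29.9
```

Strip centre is near jig x≈0, its outer face is at y≈5.4 mm, and the blank top is at about 75 mm. Checking alignment with the wrist camera.

```bash
python3 - <<'E'
from h import *
p=cap('wrist');s=p['s'];print(s['ee_pos'],s['eef_rot'],s['ft_force']);save(p,'w2.png',(170,100,470,325),2.6)
a=np.deg2rad(-21.4);O=np.array([.595,.1785,0]);J=np.array([[np.cos(a),np.sin(a),0],[-np.sin(a),np.cos(a),0],[0,0,1]])
print('tcp in jig',J@(s['ee_pos']-O),'axes',(J@R.from_rotvec(s['eef_rot']).as_matrix()).round(4).tolist())
W=(wworld(p)-O)@J.T
def rc(n,m): 
    q=W[m][:,:2].astype(np.float32)*1000
    if len(q)>3: print(n,len(q),[np.round(x,1) for x in cv2.minAreaRect(q)],np.percentile(W[m][:,2],[5,50,95]).round(4))
nx=(abs(W[...,0])<.06)&(abs(W[...,1])<.045)
rc('jig',nx&(abs(W[...,2]-.024)<.003));rc('cu',nx&(W[...,2]>.066)&(W[...,2]<.085))
for z in np.arange(.1,.2,.008): rc('held z%.3f'%z,nx&(abs(W[...,0])<.04)&(abs(W[...,2]-z)<.004))
E
```

```text
[0.59389674 0.17819843 0.19222913] [ 3.08671891e+00 -5.79259535e-01 -2.28121719e-03] [ 1.32382729 -0.23909446 -1.21216581]
tcp in jig [-0.00091716 -0.00068333  0.19222913] axes [[1.0, 0.0025, -0.0012], [0.0025, -1.0, -0.0012], [-0.0012, 0.0012, -1.0]]
jig 3984 [array([14.2,  0.6]), array([71. , 71.2]), np.float64(90.0)] [0.0231 0.0243 0.0254]
cu 160 [array([10.5, -1.2]), array([34.6,  2.6]), np.float64(0.2)] [0.0727 0.0742 0.0756]
held z0.164 259 [array([18.8, -0.9]), array([ 1.4, 41.1]), np.float64(0.2)] [0.1621 0.1651 0.1677]
held z0.172 2579 [array([-1.2, -1.1]), array([40.7, 42.3]), np.float64(0.1)] [0.1692 0.1703 0.1731]
held z0.180 258 [array([-0. , -0.9]), array([20.8, 25.5]), np.float64(0.2)] [0.1768 0.1813 0.1838]
held z0.188 295 [array([-0.3, -0.8]), array([25.8, 21.4]), np.float64(89.8)] [0.1844 0.188  0.1915]
held z0.196 336 [array([ 4.4, -0.8]), array([12.8, 46.8]), np.float64(0.0)] [0.1925 0.1974 0.1998]
```

View pics/w2.png

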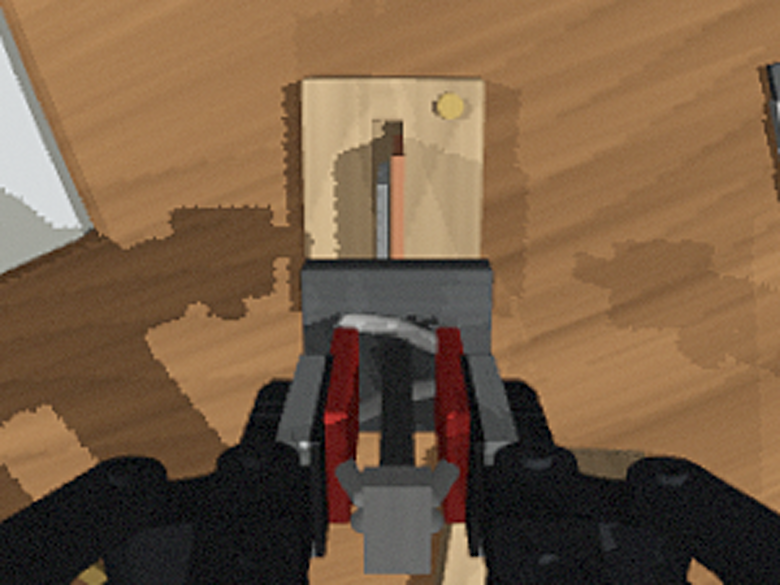

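The picture shows the blank (397,200) and strip (382,215) edge-on, running straight under the collar's middle (397,262). The jaws need to shift about 1 mm in x and 1.8 mm in y. Moving, then checking the strip face.

>>> servo_tool(xyz=[[0.001,-0.002,0.015],[0,0,0.015],[0,0,0.015],[0,0,0],[0,0,0]], turn=[[0,0,0.002],[0,0,0],[0,0,0],[0,0,0],[0,0,0]])

```text
time: 8.0
ee_pos: [0.596, 0.18, 0.1486]
eef_rot: [-3.087, 0.584, -0.0]
ft_force: [-0.2, 0.2, -1.4]
width: 0.023
grasp_force: 29.9
```

```bash
cat > chk.py <<'E'
from h import *
p=cap('wrist');s=p['s'];print(s['time'],s['ee_pos'],s['ft_force'])
a=np.deg2rad(-21.4);O=np.array([.595,.1785,0]);J=np.array([[np.cos(a),np.sin(a),0],[-np.sin(a),np.cos(a),0],[0,0,1]])
print('tcp in jig',J@(s['ee_pos']-O),'axes',(J@R.from_rotvec(s['eef_rot']).as_matrix()).round(4).tolist())
W=(wworld(p)-O)@J.T
def rc(n,m): 
    q=W[m][:,:2].astype(np.float32)*1000
    if len(q)>3: print(n,len(q),[np.round(x,1) for x in cv2.minAreaRect(q)],np.percentile(W[m][:,2],[5,50,95]).round(4))
nx=(abs(W[...,0])<.06)&(abs(W[...,1])<.045);z=W[...,2];t=s['ee_pos'][2]
rc('jig',nx&(abs(z-.024)<.003));rc('cu',nx&(z>.068)&(z<.08)&(abs(W[...,1])<.01))
rc('strip',nx&(z>.051)&(z<.06)&(W[...,1]>.001)&(W[...,1]<.012))
rc('collar',nx&(abs(z-(t-.022))<.003));rc('grips',nx&(abs(z-t-.002)<.006)&(abs(W[...,0])<.03)&(abs(W[...,1])<.016))
E
python3 chk.py
```

```text
8.0 [0.59604597 0.1799664  0.14861502] [-0.15784425  0.17312856 -1.37240412]
tcp in jig [0.0004388  0.00174695 0.14861502] axes [[1.0, -0.0007, 0.0003], [-0.0007, -1.0, 0.0002], [0.0003, -0.0002, -1.0]]
jig 4449 [array([2. , 0.3]), array([96.5, 70.4]), np.float64(0.2)] [0.0231 0.0242 0.0254]
cu 174 [array([17.9, -1.6]), array([20.2,  3.7]), np.float64(0.1)] [0.0729 0.0742 0.0752]
strip 67 [array([8.8, 4.5]), array([ 2.4, 12.7]), np.float64(89.9)] [0.0548 0.0562 0.0575]
collar 2493 [array([0.2, 1.7]), array([42.5, 40.7]), np.float64(89.1)] [0.1254 0.1267 0.1279]
grips 436 [array([1.1, 0.1]), array([31.9, 21.8]), np.float64(89.8)] [0.1453 0.1515 0.1563]
```

Well centred: clearance is about 3.7 mm to the blank and 4.2 mm to the strip. Descending.

>>> servo_tool(xyz=[[0,0,0.008],[0,0,0.008],[0,0,0.008],[0,0,0.006],[0,0,0]], turn=[[0,0,0],[0,0,0],[0,0,0],[0,0,0],[0,0,0]])

```text
time: 8.68
ee_pos: [0.5957, 0.1799, 0.1176]
eef_rot: [3.086, -0.584, -0.001]
ft_force: [0.3, -0.3, -0.9]
width: 0.0234
grasp_force: 29.9
```

```bash
python3 chk.py
```

```text
8.675 [0.59567558 0.17989487 0.11761736] [ 0.31501522 -0.33774572 -0.87129154]
tcp in jig [0.00012004 0.0015452  0.11761736] axes [[1.0, -0.0007, -0.0008], [-0.0007, -1.0, -0.0006], [-0.0008, 0.0006, -1.0]]
jig 5271 [array([5.9, 0.4]), array([70.5, 88.6]), np.float64(89.9)] [0.023  0.0242 0.0253]
cu 122 [array([22.3, -1.4]), array([ 3.2, 11.8]), np.float64(89.9)] [0.0692 0.0741 0.0753]
strip 41 [array([12.9,  4.5]), array([3.6, 3.5]), np.float64(0.3)] [0.0521 0.0557 0.0572]
collar 2477 [array([-0.1,  1.2]), array([42.2, 40.6]), np.float64(89.7)] [0.0944 0.0957 0.0969]
grips 432 [array([ 1. , -0.1]), array([21.7, 31.8]), np.float64(0.6)] [0.1144 0.1206 0.1252]
```

>>> servo_tool(xyz=[[0,0.0007,0.004],[0,0,0.004],[0,0,0.002],[0,0,0],[0,0,0]], turn=[[0,0,0],[0,0,0],[0,0,0],[0,0,0],[0,0,0]])

```text
time: 9.35
ee_pos: [0.5957, 0.1793, 0.1084]
eef_rot: [-3.087, 0.584, -0.0]
ft_force: [-0.3, -0.4, -0.5]
width: 0.0233
grasp_force: 30.0
```

>>> servo_tool(xyz=[[0,0,0.001],[0,0,0],[0,0,0]], turn=[[0,0,0],[0,0,0],[0,0,0]])

```text
time: 9.72
ee_pos: [0.5957, 0.1793, 0.1074]
eef_rot: [-3.087, 0.584, -0.0]
ft_force: [0.4, 0.5, -1.2]
width: 0.0237
grasp_force: 30.0
```

>>> servo_tool(xyz=[[0,0,0.001],[0,0,0],[0,0,0]], turn=[[0,0,0],[0,0,0],[0,0,0]])

```text
time: 10.1
ee_pos: [0.5957, 0.1793, 0.1063]
eef_rot: [3.087, -0.584, 0.0]
ft_force: [0.6, -0.2, -0.6]
width: 0.0234
grasp_force: 30.1
```

>>> servo_tool(xyz=[[0,0,0.0005],[0,0,0],[0,0,0]], turn=[[0,0,0],[0,0,0],[0,0,0]])

```text
time: 10.48
ee_pos: [0.5957, 0.1793, 0.1059]
eef_rot: [-3.087, 0.584, -0.0]
ft_force: [-0.2, -0.2, 0.4]
width: 0.023
grasp_force: 30.3
```

>>> servo_tool(xyz=[[0,0,0.0005],[0,0,0],[0,0,0]], turn=[[0,0,0],[0,0,0],[0,0,0]])

```text
time: 10.85
ee_pos: [0.5957, 0.1793, 0.1055]
eef_rot: [-3.087, 0.584, -0.0]
ft_force: [-0.5, -0.5, 2.8]
width: 0.0235
grasp_force: 30.8
```

>>> servo_tool(xyz=[[0,0,0.0005],[0,0,0],[0,0,0]], turn=[[0,0,0],[0,0,0],[0,0,0]])

```text
time: 11.22
ee_pos: [0.5958, 0.1793, 0.1051]
eef_rot: [-3.087, 0.584, -0.001]
ft_force: [-0.5, -0.2, 4.5]
width: 0.0234
grasp_force: 31.2
```

>>> servo_tool(xyz=[[0,0,0.0003],[0,0,0],[0,0,0]], turn=[[0,0,0],[0,0,0],[0,0,0]])

```text
time: 11.6
ee_pos: [0.5958, 0.1793, 0.1049]
eef_rot: [-3.087, 0.584, -0.001]
ft_force: [-1.1, -0.3, 6.5]
width: 0.023
grasp_force: 31.4
```

```bash
python3 chk.py; python3 -c "
from h import *
p=cap('scene');save(p,'s4.png',(310,230,440,350),5)
s=env.sense();print(s['ft_force'],s['moment'])"
```

```text
11.6 [0.59581226 0.17933565 0.10490833] [-1.07037552 -0.27946334  6.53619563]
tcp in jig [0.00045135 0.00107441 0.10490833] axes [[1.0, -0.0007, 0.0005], [-0.0007, -1.0, 0.0003], [0.0005, -0.0003, -1.0]]
jig 5576 [array([9. , 0.6]), array([82.6, 70.5]), np.float64(0.3)] [0.0232 0.0242 0.0253]
cu 211 [array([ 2.5, -5.3]), array([52.4, 18.9]), np.float64(16.2)] [0.0711 0.0749 0.0786]
strip 5 [array([14.5,  4.2]), array([0.5, 2.6]), np.float64(1.7)] [0.0527 0.0538 0.0543]
collar 2488 [array([0.3, 0.8]), array([42.1, 40.7]), np.float64(88.7)] [0.0817 0.083  0.0842]
grips 432 [array([ 1.3, -0.1]), array([21.6, 31.8]), np.float64(0.1)] [0.1016 0.1078 0.1126]
[-1.18750143 -0.34813011  5.43802398] [-0.12076729  0.17356829  0.04489955]
```

View pics/s4.png

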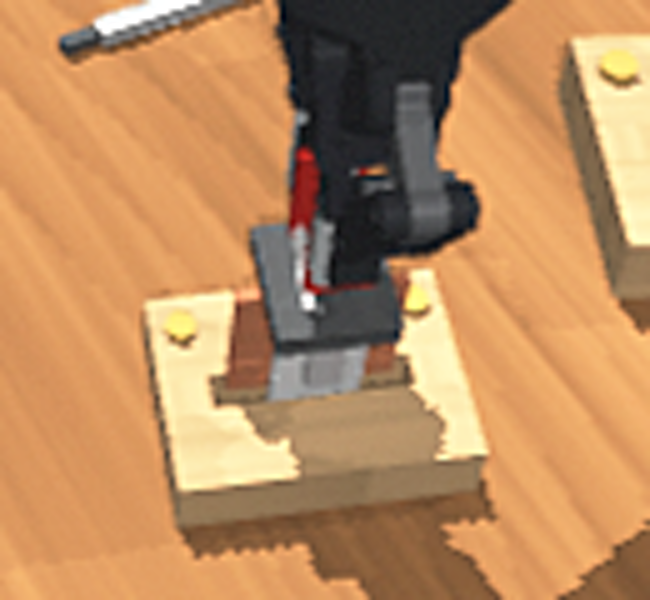

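The collar is down on the blank, with the jaw centred on the strip (jaw ~322, strip 270–365), and the force is about 7 N. Releasing in stages, lowering slightly to offset the pads' backward swing.

>>> servo_tool(xyz=[[0,0,0.0003],[0,0,0],[0,0,0]], turn=[[0,0,0],[0,0,0],[0,0,0]], claw=0.67)

```text
time: 12.08
ee_pos: [0.5958, 0.1793, 0.1044]
eef_rot: [-3.087, 0.584, -0.0]
ft_force: [-0.5, -0.6, 4.1]
width: 0.0278
grasp_force: 11.2
```

>>> servo_tool(xyz=[[0,0,0.0003],[0,0,0],[0,0,0]], turn=[[0,0,0],[0,0,0],[0,0,0]], claw=0.63)

```text
time: 12.45
ee_pos: [0.5957, 0.1793, 0.104]
eef_rot: [-3.087, 0.584, -0.0]
ft_force: [-0.2, -0.2, 5.7]
width: 0.0315
grasp_force: 9.8
```

>>> servo_tool(xyz=[[0,0,0.0004],[0,0,0],[0,0,0]], turn=[[0,0,0],[0,0,0],[0,0,0]], claw=0.6)

```text
time: 12.82
ee_pos: [0.5957, 0.1794, 0.1037]
eef_rot: [-3.087, 0.584, -0.0]
ft_force: [-0.6, -1.1, 5.5]
width: 0.0345
grasp_force: 8.6
```

>>> servo_tool(xyz=[[0,0,0.0005],[0,0,0],[0,0,0]], turn=[[0,0,0],[0,0,0],[0,0,0]], claw=0.57)

```text
time: 13.2
ee_pos: [0.5955, 0.1792, 0.1026]
eef_rot: [3.086, -0.584, -0.001]
ft_force: [-1.0, -0.6, -0.6]
width: 0.0366
grasp_force: 0.3
```

>>> servo_tool(xyz=[[0,0,0],[0,0,0],[0,0,0],[0,0,0]], turn=[[0,0,0],[0,0,0],[0,0,0],[0,0,0]], claw=0.1)

```text
time: 13.7
ee_pos: [0.5956, 0.1793, 0.103]
eef_rot: [-3.087, 0.584, -0.0]
ft_force: [-0.8, 0.3, -0.4]
width: 0.0769
grasp_force: 0.0
```

>>> servo_tool(xyz=[[0,0,-0.015],[0,0,-0.03],[0,0,-0.04],[0,0,-0.04],[0,0,0]], turn=[[0,0,0],[0,0,0],[0,0,0],[0,0,0],[0,0,0]])

```text
time: 14.32
ee_pos: [0.5966, 0.1796, 0.233]
eef_rot: [-3.084, 0.584, -0.009]
ft_force: [0.8, -0.1, -0.3]
width: 0.0764
grasp_force: 0.0
```

```bash
python3 - <<'E'
from h import *
p=cap('scene');save(p,'s5.png',(310,200,450,350),4)
p=cap('wrist');s=p['s'];print(s['time'],s['ee_pos'],s['width'])
a=np.deg2rad(-21.4);O=np.array([.595,.1785,0]);J=np.array([[np.cos(a),np.sin(a),0],[-np.sin(a),np.cos(a),0],[0,0,1]])
W=(wworld(p)-O)@J.T;z=W[...,2];nx=(abs(W[...,0])<.024)&(abs(W[...,1])<.026)
for n,l,h in(('collar',.078,.088),('grips',.125,.140),('tail',.143,.16)):
    m=nx&(z>l)&(z<h);q=W[m].astype(np.float32)
    if len(q)>3:print(n,len(q),[np.round(x,1) for x in cv2.minAreaRect(q[:,:2]*1000)],np.percentile(q[:,2],[5,50,95]).round(4))
    if n=='collar':
        A=np.c_[q[:,:2],np.ones(len(q))];k=abs(q[:,2]-np.median(q[:,2]))<.002;print('tilt',np.linalg.lstsq(A[k],q[k,2],rcond=None)[0])
E
```

```text
14.375 [0.59610717 0.17944532 0.23048609] 0.07710421825077407
collar 993 [array([2.2, 0.7]), array([42.1, 35.9]), np.float64(89.7)] [0.0827 0.084  0.0855]
tilt [-0.00711385  0.00331758  0.08403966]
grips 345 [array([-0.2,  0.2]), array([35.2, 22.6]), np.float64(89.9)] [0.1302 0.1339 0.1366]
tail 390 [array([-0.2,  0.6]), array([18.4, 18.3]), np.float64(47.0)] [0.1442 0.1505 0.1519]
```

View pics/s5.png

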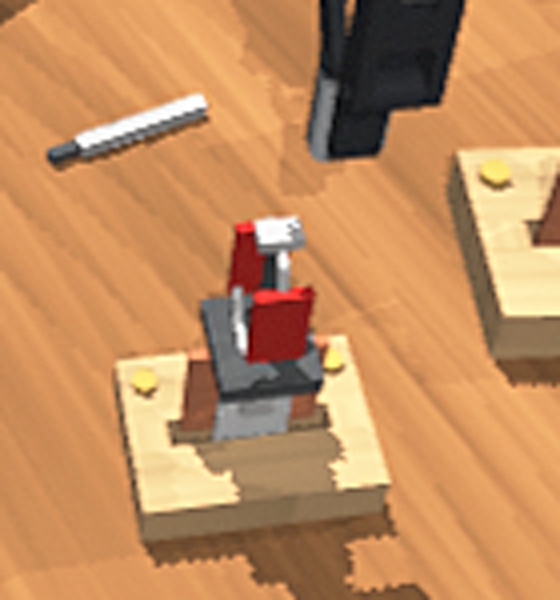

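The tweezers stand upright (tilt under 0.5°), with the throat at 74 mm on the blank's top edge, the grips at 35 mm (clamped on the work), and the robot clear. Handing in.

```bash
python3 -c "
from rig import env
print(env.job_done())"
```

```text
the job is handed in; nothing more can be done
None
```

The tweezers are clipped upright over the copper blank at the silver strip's middle, with the collar down on the blank's top edge and the strip pinched flat against it. The job is handed in, with about 14 s of the 45 s used.

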